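Rock the sorting gate over and feed the ball

TASK

The small seesaw gate on the packing stand is tipped towards one of its two chutes. Rock it fully over its pivot to the other side with your fingertips, and only then push the waiting wooden ball off its ledge onto the gate, so that it rolls by itself down that other chute into the white carton. Push and press only: do not lift or carry the ball or help it down the chute, and leave the jar, the spool and the gift box alone.

Things in the scene. Friction and masses are not known exactly. Their poses are not given: they have to be found in the camera images.
- station: Fixed plywood feeding stand, mirror-symmetric; base 170 x 600 x 8 mm. Origin: on the table, under the middle of the gate; z up, x away from the robot, y left along the grey seesaw gate in its middle, whose pivot line runs along x at height 110 mm. The ball's ledge is on the robot's side (-x). Past each gate end a fixed chute leads down outwards into a white open carton. Nothing is higher than 250 mm.
- gate (a joint): Tilt of the seesaw gate, rad: +0.25 = left (+y) end down on its stop, feeding the left chute; -0.25 = right end down, feeding the right chute. It starts in one of the two. A weight above the pivot makes it fall to whichever side of level it is on and stay there; about 1 N on the raised tab rocks it.
- gate_pivot (a point): Middle of the gate's deck top, on the pivot line, height 110 mm; turns with the gate. The gate is a grey channel 230 mm long (y), 74 mm wide inside (x = -34 to +40 mm), with side walls 18 mm high near the robot and 34 mm on the far side; the near wall (-x) is open for |y| < 36 mm, where the ball comes in.
- tab_left (a point): Middle of the top of the left press tab: flat grey plate 45 (x) by 40 mm (y) on the robot's side of the gate's left end, 58 mm (-x) from the pivot's middle and 95 mm left of the pivot. Moves with the gate: height about 134 mm when up, 110 level, 86 down. Pressing the raised tab down past level rocks the gate over.
- tab_right (a point): The same on the right (-y) end.
- gate_weight (a point): Centre of the steel ball weight, 42 mm diameter, on a rod that stands up from the gate on its far side (station x = +85 mm), 95 mm above the pivot line; it leans about 24 mm to the side to which the gate is tipped.
- ledge_end (a point): Middle of the far end of the ledge floor, at station x = -27 mm, height 114 mm, 4 mm above the gate's deck; axes as the station. The ledge runs 93 mm from here towards the robot and is 64 mm wide, with two side rails 8 mm high, 40 mm apart, ending 8 mm before its end. Past this end the ball drops onto the gate and rolls to its low side.
- ball: Slippery lacquered dark wooden ball, 50 mm diameter, about 60 g, waiting on the ledge between the rails and two cross lips 1.5 mm high (11 mm before and behind its middle) that keep it from rolling off. Origin at its centre, 25 mm above the ledge floor (height 139 mm), at station x = -73.5 mm, y = 0; its axes turn as it rolls. Under 1 N pushes it over a lip; then it rolls freely.
- carton_left (a point): Centre of the left carton's inner floor, height 12 mm, at station y = +248 mm; axes as the station. White open carton, 100 x 100 mm, 92 mm inside, rim at height 82 mm, fixed to the stand; the chute to it is 80 mm wide.
- carton_right (a point): Centre of the right carton's inner floor, likewise.
- jar: Bystander: small closed jar, 54 mm diameter, 70 mm high, standing on the table. Origin at the centre of its underside.
- spool: Bystander: cardboard ribbon spool, 64 mm diameter, 36 mm high, standing on its flange. Origin at the centre of its underside.
- giftbox: Bystander: white closed gift box, 66 mm cube with a dark band, beyond the stand. Origin at the centre of its underside.
Mind the look-alikes: they are no part of the job. What is shaped like the ball but green is not meant.

How it is judged:
By the outcome, as a careful person would: the job done as asked, in the order asked, and still so for the second after the job is handed in, with the robot touching nothing.
It also fails if it takes over 46 s, if anything falls off the work surface, if the arm or the gripper's body presses on something with over 40 N, if the wrist force passes 120 N, or if a joint passes its speed limit or range.

ROBOT

A 6-joint arm with a two-finger parallel gripper is mounted at the origin on the work surface. World frame = base frame: x ahead of the robot, y to its left, z up, the work surface at z = 0. Lengths are in m, angles in rad, forces in N, time in s.
With the tool pointing down it reaches from about 0.325 to 0.9 m from the base axis. Payload 6.1 kg.
Tool frame: the origin (TCP) lies between the finger pads; the fingertips stand 8 mm ahead of it and the grasp point (between the pads) lies 11 mm behind it; z points along the fingers, x is the direction in which the jaws open and shut, and the axes are right-handed (so a half turn about z gives the same grasp; the last joint's range is limited). The gripper opens to 87 mm and grips with 3 to 60 N. Pads are 19 mm wide; open, the fingers measure 117 mm over their backs; the gripper's body (75 mm by 190 mm) begins 51 mm behind the grasp point.
Start: joints at [1.147, 0.22, 1.526, -0, 1.395, -0.126], TCP at [0.183, 0.597, 0.231] pointing down, gripper open.
Joint ranges: [-2.98, 2.98], [-0.91, 2.08], [0.09, 2.57], [-1.24, 4.39], [0.2, 2.65], [-2.68, 2.68]. Speed limits (rad/s): [2.57, 2.57, 3.01, 3.14, 3.14, 3.14].

INTERFACE

Orientations are given as a unit quaternion [w, x, y, z].
In Python, from rig import ctrl gives the robot as it stands.
- The arm moves only by the tool jog_arm, never from a script. Its argument "plan" is a list of rows, each an object with "delta_pos": the shift along the tool's x, y, z in m, a list of three; "dr": the turn, a rotation vector about the tool's x, y, z in degrees, a list of three; "grip": the closure, from 0 (fully open) to 1 (shut). In form: [{"delta_pos": [x, y, z], "dr": [wx, wy, wz], "grip": grip}, ...]. A call has 1 to 10 rows; each row shifts and turns the commanded pose from where the row before left it, along the tool's axes as they then stand; what a row does not reach is not made up. A row lasts 1/12 s, in which the tool goes at most 41.7 mm and 7.16 degrees, less where a joint would pass 70% of its speed; a pose out of reach is approached as far as the arm can. A call is refused whole if a number of a shift passes 0.0417 or a number of a turn 7.16, either way. A call with a gripper value outside its range is refused whole. The fingers move at their own pace and stop on an object; "newtons" is the grip in N (left out, the last holds). Time passes only in rows, so rows that do not move let the fingers close. It gives the time, the measured TCP pose, the force and the opening at its end, in the units of the state.
- ctrl.sense(): the state, without advancing time (a new reading comes with each control period).
- ctrl.capture(name): name is "scene" or "top"; returns a dict with "pixels" (420x560x3 uint8, red, green, blue), "vertical_fov" (degrees; the focal length in pixels is half the picture's height over the tangent of half this angle, whatever the lens; pixels are square), "cx", "cy" (the principal point, pixels), "R" (3x3) and "t" (3): a world point X has camera coordinates R X + t. Camera axes: x right, y down, z forward; pixel columns grow to the right and rows downward; lengths in m; the calibration is good to about 2 mm. A picture is of the moment at which its call begins. There is no depth.
- ctrl.finish_job(): hands the job in, once; it reports no verdict.
Trained networks look in a picture, given as the dict that the camera call returned (one of the last four; its "shot" number tells which), for a name from the list of things; names that differ only in an ending like _2 or _b are one class to them, and where a whole thing is asked for, a point or a joint stands for the part that bears it (a point fixed in the world has none). Each returns a list of dicts, best first, with "p" (0 to 1); they miss things now and then, are a little off and sometimes report something else, mostly with a low value. They report only what shows in the picture. A call takes as long as a camera call. They do not tell look-alikes from the thing itself.
- ctrl.find_in(label, picture): "bbox" ([centre column, centre row, width, height] in pixels, round what is visible of it).
- ctrl.cut_out(label, picture): "pixels" (420x560 bool, what is visible of it) and "bbox" ([centre column, centre row, width, height] in pixels, round what is visible of it).
- ctrl.landmark_of(label, picture): "pixel" ([row, column] in pixels: a listed point, or the origin of a listed thing).
The state is a dict: "time_s": time; "qpos": joint angles; "qd": joint speeds; "tau": joint torques, N m; "tool_pos": TCP position; "tool_rot": TCP orientation; "wrist_force": force on the tool from outside, world axes, zero at the start; "wrist_torque": the same for the moment, N m; "finger_gap": opening from 0.0 (shut) to 1.0 (fully open).
Only numpy, scipy, OpenCV 4.12 (cv2) and the standard library are available. Lean on these libraries where they do the work, as an engineer would, in place of code of your own. Each camera call takes 0.05 s, during which the arm holds its last target. There are 200 camera calls.

## Working session

There is one attempt and no reset: what is moved stays moved. The work goes in short steps, Python scripts to look and compute and a tool call to move; the robot and the scene stay as the last step left them, time stands still between calls to the robot, and variables do not carry over. Pictures are saved under pics/ and viewed, about 8 in all and at most 12, crops included, and the job is handed in when it is done.

Besides the shell and the picture viewer there is one more tool, called in YAML: its name, and indented under it one key for each argument. jog_arm: Moves the arm, as the interface text tells. Its arguments: {"type":"object","properties":{"plan":{"type":"array","items":{"type":"object","properties":{"delta_pos":{"type":"array","items":{"type":"number"}},"dr":{"type":"array","items":{"type":"number"}},"grip":{"type":"number"}}}},"newtons":{"type":"number"}},"required":["plan"]}

```bash
mkdir -p pics; cat > h.py <<'E'
import numpy as np,cv2
from rig import ctrl
def cam(p):
    f=210/np.tan(np.radians(p["vertical_fov"])/2)
    return f,np.array([[f,0,p["cx"]],[0,f,p["cy"]],[0,0,1]]),np.array(p["R"]),np.array(p["t"])
def proj(p,X):
    f,K,R,t=cam(p); c=(np.atleast_2d(X)@R.T+t)@K.T; return c[:,:2]/c[:,2:]
def tri(ps,uvs):
    A=[]
    for p,uv in zip(ps,uvs):
        f,K,R,t=cam(p);P=K@np.c_[R,t]; A+=[uv[0]*P[2]-P[0],uv[1]*P[2]-P[1]]
    X=np.linalg.svd(np.array(A))[2][-1];return X[:3]/X[3]
def save(p,n): cv2.imwrite(f"pics/{n}.png",p["pixels"][:,:,::-1])
E
python3 - <<'E'
from h import *
s=ctrl.capture("scene");t=ctrl.capture("top")
cv2.imwrite("pics/a.png",s["pixels"][:,:,::-1]);save(t,"b")
print(ctrl.sense())
for n in "gate_pivot tab_left tab_right gate_weight ledge_end ball carton_left carton_right station jar spool giftbox".split():
    a=ctrl.landmark_of(n,s);b=ctrl.landmark_of(n,t)
    print(n,[(np.round(x["pixel"]),round(x["p"],2)) for x in a[:2]],[(np.round(x["pixel"]),round(x["p"],2)) for x in b[:2]])
    if a and b: print("   ",tri([s,t],[a[0]["pixel"][::-1],b[0]["pixel"][::-1]]).round(4))
E
```

```text
{'time_s': 0.1, 'qpos': array([ 1.14691961e+00,  2.21123985e-01,  1.52746944e+00, -2.59286934e-05,
        1.39471664e+00, -1.26094067e-01]), 'qd': array([ 0.00038805, -0.00182672, -0.00291277,  0.00024517,  0.00075156,
       -0.00040497]), 'tau': array([ 1.45325492e-03, -4.95945382e+01, -3.88517404e+01,  7.00414949e-02,
        5.16272185e-02,  5.14266219e-06]), 'tool_pos': array([0.18316169, 0.59699797, 0.2295755 ]), 'tool_rot': array([ 4.30644418e-04,  8.04175307e-01,  5.94391569e-01, -7.43021451e-04]), 'wrist_force': array([-0.02901695,  0.11229111,  0.05068656]), 'wrist_torque': array([ 1.95712941e-05,  2.87629312e-02, -1.35903801e-02]), 'finger_gap': 1.0008568373887985}
gate_pivot [(array([216., 289.]), 0.58)] [(array([197., 264.]), 0.72)]
    [0.5723 0.0218 0.1141]
tab_left [(array([189., 317.]), 0.74), (array([218., 248.]), 0.32)] [(array([224., 230.]), 0.82)]
    [0.5055 0.1013 0.1339]
tab_right [(array([215., 246.]), 0.88), (array([215., 290.]), 0.24)] [(array([210., 306.]), 0.96)]
    [ 0.5407 -0.0796  0.1034]
gate_weight [(array([211., 296.]), 0.83)] [(array([153., 264.]
[... 197 characters left out ...]
 (array([189., 278.]), 0.52)] [(array([263., 248.]), 0.57), (array([265., 291.]), 0.56)]
    [0.4174 0.0231 0.0426]
carton_left [(array([227., 382.]), 0.81)] [(array([220., 171.]), 0.89)]
    [0.5321 0.2692 0.014 ]
carton_right [(array([272., 189.]), 0.75)] [(array([182., 357.]), 0.65), (array([207., 269.]), 0.64)]
    [ 0.6263 -0.2205  0.0188]
station [(array([255., 290.]), 0.74), (array([208., 297.]), 0.34)] []
jar [(array([188., 363.]), 0.67)] [(array([304., 167.]), 0.95)]
    [ 0.317   0.2844 -0.0101]
spool [(array([198., 180.]), 0.75)] [(array([301., 376.]), 0.73)]
    [ 0.3182 -0.2576  0.0151]
giftbox [(array([316., 294.]), 0.7)] [(array([131., 272.]), 0.82)]
    [0.7713 0.0014 0.0038]
```

View pics/a.png

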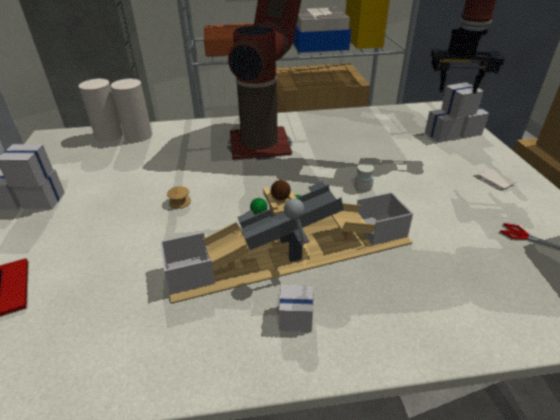

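View pics/b.png

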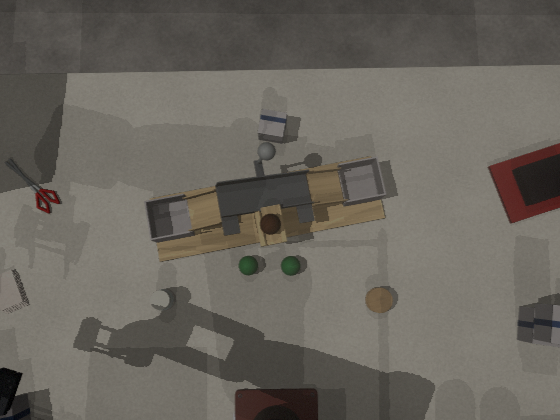

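The scene view shows the gate's left (+y) end raised at about (317,189), so it is tipped right. The dark ball is on the ledge at (280,189), or (270,224) in the top view. Green decoys are at (248,265) and (290,265) in the top view. Next I'll fit the station pose.

```bash
python3 - <<'E'
from h import *
from scipy.optimize import least_squares
s=ctrl.capture("scene");t=ctrl.capture("top")
th=-.25;c,sn=np.cos(th),np.sin(th)
def g(x,y,z): # tilt about x; +th = +y end down
    return [x,y*c+z*sn,110/1000+(-y*sn+z*c)]
M={"gate_pivot":[0,0,.11],"tab_left":g(-.058,.095,0),"tab_right":g(-.058,-.095,0),"gate_weight":g(.085,0,.095),"ledge_end":[-.027,0,.114],"carton_left":[0,.248,.012],"carton_right":[0,-.248,.012],"station":[0,0,0]}
print(M)
obs=[]
for n in M:
    for p in (s,t):
        a=ctrl.landmark_of(n,p)
        if a: obs.append((p,n,a[0]["pixel"][::-1]))
obs+=[(s,"B",[280.5,189.5]),(t,"B",[270,224])]; M["B"]=[-.0735,0,.139]
def W(q,X):
    a=q[2];X=np.array(X);return np.array([q[0]+np.cos(a)*X[0]-np.sin(a)*X[1],q[1]+np.sin(a)*X[0]+np.cos(a)*X[1],X[2]])
f=lambda q:np.concatenate([proj(p,W(q,M[n]))[0]-uv for p,n,uv in obs])
r=least_squares(f,[.57,.02,.19],loss="soft_l1",f_scale=2)
print(r.x, np.degrees(r.x[2]))
for (p,n,_),e in zip(obs,f(r.x).reshape(-1,2)): print(n,e.round(1))
for n in M: print(n,W(r.x,M[n]).round(4))
print("ball tri",tri([s,t],[[280.5,189.5],[270,224]]))
print("green",tri([s,t],[[259,205],[290,265]]),tri([s,t],[[259,205],[248,265]]))
im=np.hstack([cv2.resize(s["pixels"][160:260,200:360],None,fx=5,fy=5,interpolation=2)])
cv2.imwrite("pics/c.png",im[:,:,::-1]); np.save("q.npy",r.x)
E
```

```text
{'gate_pivot': [0, 0, 0.11], 'tab_left': [-0.058, np.float64(0.09204668006251125), np.float64(0.13350337612917967)], 'tab_right': [-0.058, np.float64(-0.09204668006251125), np.float64(0.08649662387082033)], 'gate_weight': [0.085, np.float64(-0.02350337612917968), np.float64(0.20204668006251125)], 'ledge_end': [-0.027, 0, 0.114], 'carton_left': [0, 0.248, 0.012], 'carton_right': [0, -0.248, 0.012], 'station': [0, 0, 0]}
[0.57523293 0.02185258 0.20007075] 11.463209766306155
gate_pivot [-1.  -2.5]
tab_left [1.4 2.7]
tab_left [ 0.3 -1.5]
tab_right [1.  1.4]
gate_weight [ 0.2 -1.3]
gate_weight [2.1 1.4]
ledge_end [-1.8 -0.2]
ledge_end [1.2 1. ]
carton_left [-1.4 -0. ]
carton_left [0.2 0.2]
carton_right [ 3.8 -2.6]
carton_right [-2.5 -0.4]
station [0.8 0.2]
station [0.7 0.6]
B [-0.5  0.9]
B [0.7 0.2]
gate_pivot [0.5752 0.0219 0.11  ]
tab_left [0.5001 0.1005 0.1335]
tab_right [ 0.5367 -0.0799  0.0865]
gate_weight [0.6632 0.0157 0.202 ]
ledge_end [0.5488 0.0165 0.114 ]
carton_left [0.5259 0.2649 0.012 ]
carton_right [ 0.6245 -0.2212  0.012 ]
station [0.5752 0.0219 0.    ]
B [0.5032 0.0072 0.139 ]
ball tri [0.5033863  0.00868781 0.14156543]
green [ 0.4106993  -0.03889502  0.03238447] [0.4125116  0.02747084 0.03696555]
```

View pics/c.png

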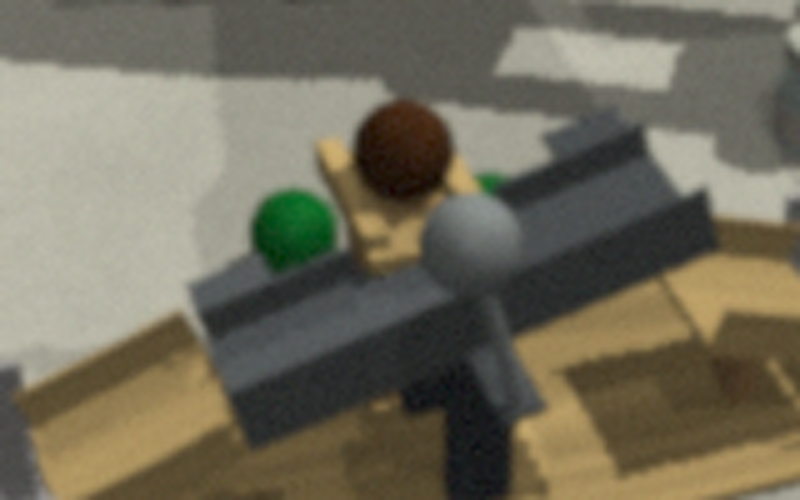

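The pose fit is good to 2–3 mm: the left tab is raised at about (0.500, 0.100, 0.134) and station yaw is 11.5°. I'll shut the gripper and travel above the left tab, then turn the jaws along station x so the gripper body clears the ball.

jog_arm:
  newtons: 10
  plan:
    - {"delta_pos":[-0.01,0.012,0],"dr":[0,0,0],"grip":1}
    - {"delta_pos":[-0.0215,0.025,0],"dr":[0,0,0],"grip":1}
    - {"delta_pos":[-0.0215,0.025,0],"dr":[0,0,0],"grip":1}
    - {"delta_pos":[-0.0215,0.025,0],"dr":[0,0,0],"grip":1}
    - {"delta_pos":[-0.0215,0.025,0],"dr":[0,0,0],"grip":1}
    - {"delta_pos":[-0.0215,0.025,0],"dr":[0,0,0],"grip":1}
    - {"delta_pos":[-0.0215,0.025,0],"dr":[0,0,0],"grip":1}
    - {"delta_pos":[-0.0215,0.025,0],"dr":[0,0,0],"grip":1}
    - {"delta_pos":[-0.0215,0.025,0],"dr":[0,0,0],"grip":1}
    - {"delta_pos":[-0.0215,0.025,0],"dr":[0,0,0],"grip":1}

```text
time_s: 3.03
tool_pos: [0.3508, 0.3321, 0.2308]
tool_rot: [0.0, 0.804, 0.594, 0.0]
wrist_force: [0.9, 0.1, 0.5]
finger_gap: 0.326
```

jog_arm:
  plan:
    - {"delta_pos":[-0.0215,0.025,0],"dr":[0,0,0],"grip":1}
    - {"delta_pos":[-0.0215,0.025,0],"dr":[0,0,0],"grip":1}
    - {"delta_pos":[-0.0215,0.025,0],"dr":[0,0,0],"grip":1}
    - {"delta_pos":[-0.0215,0.025,0],"dr":[0,0,0],"grip":1}
    - {"delta_pos":[-0.0215,0.025,0],"dr":[0,0,0],"grip":1}
    - {"delta_pos":[-0.0215,0.025,0],"dr":[0,0,0],"grip":1}
    - {"delta_pos":[-0.0215,0.025,0],"dr":[0,0,0],"grip":1}
    - {"delta_pos":[-0.0215,0.025,0],"dr":[0,0,0],"grip":1}
    - {"delta_pos":[-0.008,0.01,0],"dr":[0,0,0],"grip":1}

```text
time_s: 3.78
tool_pos: [0.4999, 0.0964, 0.2308]
tool_rot: [0.001, 0.805, 0.593, 0.0]
wrist_force: [0.1, -0.9, 0.7]
finger_gap: 0.007
```

jog_arm:
  plan:
    - {"delta_pos":[0,0,0],"dr":[0,0,6.8],"grip":1}
    - {"delta_pos":[0,0,0],"dr":[0,0,6.8],"grip":1}
    - {"delta_pos":[0,0,0],"dr":[0,0,6.8],"grip":1}
    - {"delta_pos":[0,0,0],"dr":[0,0,6.8],"grip":1}
    - {"delta_pos":[0,0,0],"dr":[0,0,6.8],"grip":1}
    - {"delta_pos":[0,0,0],"dr":[0,0,6.8],"grip":1}
    - {"delta_pos":[0,0,0],"dr":[0,0,6.8],"grip":1}
    - {"delta_pos":[0,0,0],"dr":[0,0,6.8],"grip":1}
    - {"delta_pos":[0,0,0],"dr":[0,0,7.0],"grip":1}
    - {"delta_pos":[0,0,0],"dr":[0,0,0],"grip":1}

```text
time_s: 4.62
tool_pos: [0.498, 0.1002, 0.2306]
tool_rot: [-0.0, 0.995, 0.098, 0.0]
wrist_force: [0.1, 0.7, -0.7]
finger_gap: 0.01
```

```bash
cat >> h.py <<'E'
from scipy.spatial.transform import Rotation as Ro
def st():
    z=ctrl.sense();q=np.load("q.npy");d=z["tool_pos"]-[q[0],q[1],0];R=Ro.from_quat(z["tool_rot"],scalar_first=True)
    S=Ro.from_euler("z",q[2]); print("t",z["time_s"],"station",S.inv().apply(d).round(4),"world",z["tool_pos"].round(4),"F",z["wrist_force"].round(2),"gap",z["finger_gap"])
    print("tool axes in station\n",(S.inv()*R).as_matrix().round(3))
E
python3 - <<'E'
from h import *
st()
p=ctrl.capture("scene");cv2.imwrite("pics/d.png",cv2.resize(p["pixels"][100:260,180:400],None,fx=3.6,fy=3.6)[:,:,::-1])
E
```

```text
t 4.6167 station [-0.0601  0.0921  0.2306] world [0.498  0.1002 0.2306] F [ 0.08  0.69 -0.69] gap 0.010119431117316438
tool axes in station
 [[ 1.    -0.003  0.   ]
 [-0.003 -1.     0.   ]
 [ 0.    -0.    -1.   ]]
```

View pics/d.png

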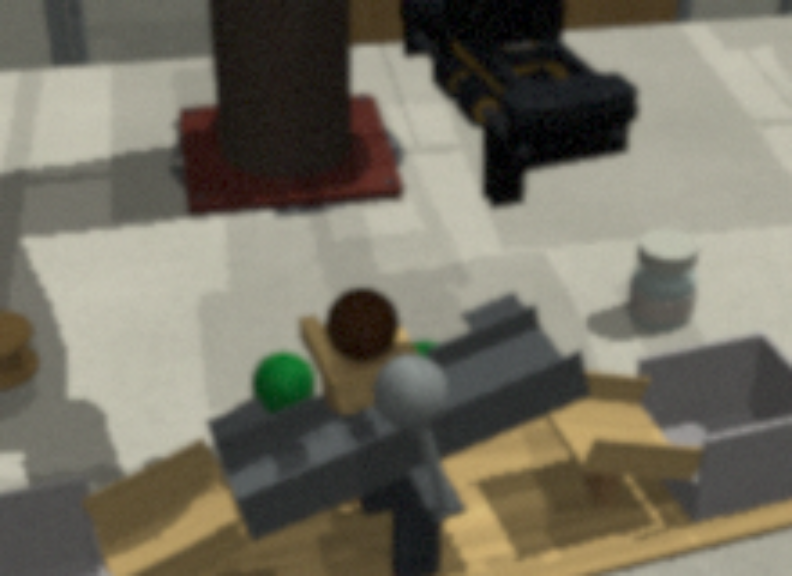

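The finger (crop 505,190) is above the raised left tab (500,310), and the ball is still on its ledge. Now I'll press the tab down past level.

jog_arm:
  plan:
    - {"delta_pos":[0,0,0.025],"dr":[0,0,0],"grip":1}
    - {"delta_pos":[0,0,0.025],"dr":[0,0,0],"grip":1}
    - {"delta_pos":[0,0,0.025],"dr":[0,0,0],"grip":1}
    - {"delta_pos":[0,0,0.006],"dr":[0,0,0],"grip":1}
    - {"delta_pos":[0,0,0.006],"dr":[0,0,0],"grip":1}
    - {"delta_pos":[0,0,0.006],"dr":[0,0,0],"grip":1}
    - {"delta_pos":[0,0,0.006],"dr":[0,0,0],"grip":1}
    - {"delta_pos":[0,0,0.006],"dr":[0,0,0],"grip":1}

```text
time_s: 5.33
tool_pos: [0.4993, 0.0998, 0.1265]
tool_rot: [0.0, 0.995, 0.101, 0.001]
wrist_force: [-0.4, 0.9, 0.8]
finger_gap: 0.006
```

jog_arm:
  plan:
    - {"delta_pos":[0,0,0.005],"dr":[0,0,0],"grip":1}
    - {"delta_pos":[0,0,0.005],"dr":[0,0,0],"grip":1}
    - {"delta_pos":[0,0,0.004],"dr":[0,0,0],"grip":1}
    - {"delta_pos":[0,0,0.004],"dr":[0,0,0],"grip":1}
    - {"delta_pos":[0,0,0.004],"dr":[0,0,0],"grip":1}
    - {"delta_pos":[0,0,0],"dr":[0,0,0],"grip":1}
    - {"delta_pos":[0,0,0],"dr":[0,0,0],"grip":1}

```text
time_s: 5.92
tool_pos: [0.498, 0.0997, 0.1032]
tool_rot: [-0.0, 0.995, 0.101, -0.0]
wrist_force: [0.1, 0.4, 0.1]
finger_gap: 0.008
```

```bash
python3 - <<'E'
from h import *
st()
p=ctrl.capture("scene");cv2.imwrite("pics/e.png",cv2.resize(p["pixels"][100:260,180:400],None,fx=3.6,fy=3.6)[:,:,::-1])
E
```

```text
t 5.9167 station [-0.0603  0.0916  0.1032] world [0.498  0.0997 0.1032] F [0.06 0.44 0.08] gap 0.007869370687709928
tool axes in station
 [[ 1.     0.001 -0.001]
 [ 0.001 -1.     0.   ]
 [-0.001 -0.    -1.   ]]
```

View pics/e.png

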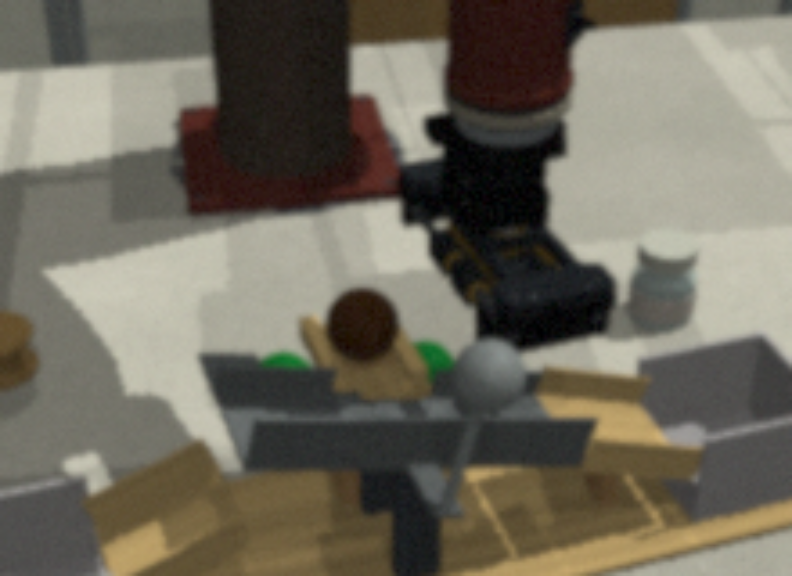

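The gate has rocked over: its right end is now raised at crop (230,370) and the weight leans left at (490,375). I'll retreat upward and go round behind the ball.

jog_arm:
  plan:
    - {"delta_pos":[0,0,-0.02],"dr":[0,0,0],"grip":1}
    - {"delta_pos":[0,0,-0.035],"dr":[0,0,0],"grip":1}
    - {"delta_pos":[0,0,-0.035],"dr":[0,0,0],"grip":1}
    - {"delta_pos":[0,0,-0.02],"dr":[0,0,0],"grip":1}
    - {"delta_pos":[-0.02,0,0],"dr":[0,0,0],"grip":1}
    - {"delta_pos":[-0.024,0.012,0],"dr":[0,0,0],"grip":1}
    - {"delta_pos":[-0.024,0.025,0],"dr":[0,0,0],"grip":1}
    - {"delta_pos":[0,0.025,0],"dr":[0,0,0],"grip":1}
    - {"delta_pos":[0,0.02,0],"dr":[0,0,0],"grip":1}
    - {"delta_pos":[0,0.01,0],"dr":[0,0,0],"grip":1}

```text
time_s: 6.8
tool_pos: [0.4503, -0.0059, 0.2143]
tool_rot: [0.001, 0.995, 0.1, 0.001]
wrist_force: [0.3, -0.7, 0.7]
finger_gap: 0.007
```

jog_arm:
  plan:
    - {"delta_pos":[0,0,0.02],"dr":[0,0,0],"grip":1}
    - {"delta_pos":[0,0,0.02],"dr":[0,0,0],"grip":1}
    - {"delta_pos":[0,0,0.02],"dr":[0,0,0],"grip":1}
    - {"delta_pos":[0,0,0.006],"dr":[0,0,0],"grip":1}
    - {"delta_pos":[0,0,0],"dr":[0,0,0],"grip":1}
    - {"delta_pos":[0,0,0],"dr":[0,0,0],"grip":1}

```text
time_s: 7.3
tool_pos: [0.4502, -0.0038, 0.148]
tool_rot: [-0.0, 0.995, 0.101, -0.0]
wrist_force: [0.1, 0.1, 0.7]
finger_gap: 0.007
```

```bash
python3 - <<'E'
from h import *
st()
p=ctrl.capture("scene");a=cv2.resize(p["pixels"][160:260,200:360],None,fx=5,fy=5)
t=ctrl.capture("top")
cv2.imwrite("pics/f.png",a[:,:,::-1]);cv2.imwrite("pics/g.png",cv2.resize(t["pixels"][120:280,180:400],None,fx=3.6,fy=3.6)[:,:,::-1])
for n in ("tab_left","tab_right","gate_weight"):
    r=[ctrl.landmark_of(n,x) for x in (p,t)]
    if all(r): print(n,tri([p,t],[x[0]["pixel"][::-1] for x in r]).round(3),[round(x[0]["p"],2) for x in r])
E
```

```text
t 7.3 station [-0.1276 -0.0003  0.148 ] world [ 0.4502 -0.0038  0.148 ] F [0.12 0.09 0.74] gap 0.0065974576851252666
tool axes in station
 [[ 1.     0.002 -0.   ]
 [ 0.002 -1.     0.   ]
 [-0.    -0.    -1.   ]]
tab_left [0.5   0.095 0.094] [0.86, 0.62]
tab_right [ 0.542 -0.076  0.139] [0.63, 0.67]
gate_weight [0.651 0.06  0.2  ] [0.61, 0.6]
```

View pics/f.png

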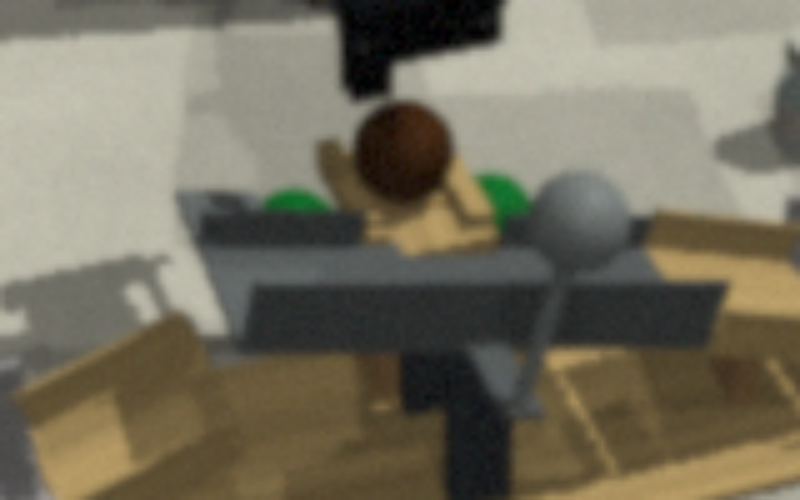

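The gate is fully over (tabs at 0.094 and 0.139 m, weight on the left). The ball is at crop (403,150) with the finger behind it, in line. I'll lower 8 mm and push gently along +x.

jog_arm:
  plan:
    - {"delta_pos":[0,0,0.008],"dr":[0,0,0],"grip":1}
    - {"delta_pos":[0,0,0],"dr":[0,0,0],"grip":1}
    - {"delta_pos":[0.005,0,0],"dr":[0,0,0],"grip":1}
    - {"delta_pos":[0.005,0,0],"dr":[0,0,0],"grip":1}
    - {"delta_pos":[0.005,0,0],"dr":[0,0,0],"grip":1}
    - {"delta_pos":[0.005,0,0],"dr":[0,0,0],"grip":1}
    - {"delta_pos":[0.005,0,0],"dr":[0,0,0],"grip":1}
    - {"delta_pos":[0.005,0,0],"dr":[0,0,0],"grip":1}
    - {"delta_pos":[0.005,0,0],"dr":[0,0,0],"grip":1}
    - {"delta_pos":[0.005,0,0],"dr":[0,0,0],"grip":1}

```text
time_s: 8.53
tool_pos: [0.4898, 0.0041, 0.1395]
tool_rot: [-0.0, 0.995, 0.101, 0.0]
wrist_force: [-0.0, 0.0, -0.7]
finger_gap: 0.002
```

jog_arm:
  plan:
    - {"delta_pos":[0,0,0],"dr":[0,0,0],"grip":1}
    - {"delta_pos":[0,0,0],"dr":[0,0,0],"grip":1}
    - {"delta_pos":[0,0,0],"dr":[0,0,0],"grip":1}
    - {"delta_pos":[0,0,0],"dr":[0,0,0],"grip":1}
    - {"delta_pos":[0,0,0],"dr":[0,0,0],"grip":1}
    - {"delta_pos":[0,0,0],"dr":[0,0,0],"grip":1}

```text
time_s: 9.03
tool_pos: [0.489, 0.0039, 0.1396]
tool_rot: [-0.0, 0.995, 0.1, -0.0]
wrist_force: [-0.3, -0.1, 0.0]
finger_gap: 0.002
```

```bash
python3 - <<'E'
from h import *
st()
p=ctrl.capture("scene");a=cv2.resize(p["pixels"][140:300,180:420],None,fx=3.3,fy=3.3)
cv2.imwrite("pics/i.png",a[:,:,::-1])
E
```

```text
t 9.0333 station [-0.0881 -0.0004  0.1396] world [0.489  0.0039 0.1396] F [-0.35 -0.06  0.01] gap 0.0017109629880031423
tool axes in station
 [[ 1.     0.001 -0.   ]
 [ 0.001 -1.     0.   ]
 [-0.    -0.    -1.   ]]
```

View pics/i.png

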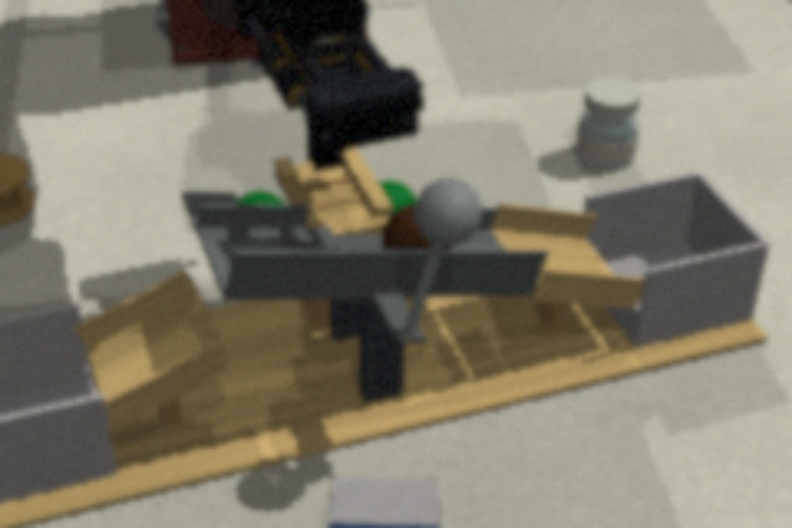

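The ball is on the gate at crop (405,228), rolling left. I'll back the arm off and wait.

jog_arm:
  plan:
    - {"delta_pos":[-0.02,0,0],"dr":[0,0,0],"grip":1}
    - {"delta_pos":[-0.02,0,0],"dr":[0,0,0],"grip":1}
    - {"delta_pos":[0,0,-0.03],"dr":[0,0,0],"grip":1}
    - {"delta_pos":[0,0,-0.03],"dr":[0,0,0],"grip":1}
    - {"delta_pos":[0,0,-0.03],"dr":[0,0,0],"grip":1}
    - {"delta_pos":[0,0,0],"dr":[0,0,0],"grip":1}
    - {"delta_pos":[0,0,0],"dr":[0,0,0],"grip":1}
    - {"delta_pos":[0,0,0],"dr":[0,0,0],"grip":1}
    - {"delta_pos":[0,0,0],"dr":[0,0,0],"grip":1}
    - {"delta_pos":[0,0,0],"dr":[0,0,0],"grip":1}

```text
time_s: 9.92
tool_pos: [0.449, -0.0038, 0.2279]
tool_rot: [-0.0, 0.995, 0.101, -0.001]
wrist_force: [0.6, 0.3, -0.8]
finger_gap: 0.005
```

jog_arm:
  plan:
    - {"delta_pos":[0,0,0],"dr":[0,0,0],"grip":1}
    - {"delta_pos":[0,0,0],"dr":[0,0,0],"grip":1}
    - {"delta_pos":[0,0,0],"dr":[0,0,0],"grip":1}
    - {"delta_pos":[0,0,0],"dr":[0,0,0],"grip":1}
    - {"delta_pos":[0,0,0],"dr":[0,0,0],"grip":1}
    - {"delta_pos":[0,0,0],"dr":[0,0,0],"grip":1}
    - {"delta_pos":[0,0,0],"dr":[0,0,0],"grip":1}
    - {"delta_pos":[0,0,0],"dr":[0,0,0],"grip":1}
    - {"delta_pos":[0,0,0],"dr":[0,0,0],"grip":1}
    - {"delta_pos":[0,0,0],"dr":[0,0,0],"grip":1}

```text
time_s: 10.75
tool_pos: [0.45, -0.0041, 0.2296]
tool_rot: [0.0, 0.995, 0.101, 0.0]
wrist_force: [0.4, -0.3, -0.1]
finger_gap: 0.005
```

```bash
python3 - <<'E'
from h import *
st()
p=ctrl.capture("scene");t=ctrl.capture("top")
a=np.hstack([cv2.resize(p["pixels"][150:300,150:420],(400,222)),cv2.resize(t["pixels"][120:320,140:410],(400,296))[:222]])
a=cv2.resize(p["pixels"][150:290,160:420],(780,420));b=cv2.resize(t["pixels"][140:200,140:400],(780,180)); b=cv2.resize(t["pixels"][150:260,140:400],(425,180))
b=np.pad(b,((0,0),(0,355),(0,0)))
cv2.imwrite("pics/j.png",np.vstack([a,b])[:,:,::-1])
E
```

```text
t 10.75 station [-0.1279 -0.0005  0.2296] world [ 0.45   -0.0041  0.2296] F [ 0.37 -0.25 -0.09] gap 0.004853784875804401
tool axes in station
 [[ 1.     0.001  0.   ]
 [ 0.001 -1.    -0.   ]
 [ 0.     0.    -1.   ]]
```

View pics/j.png

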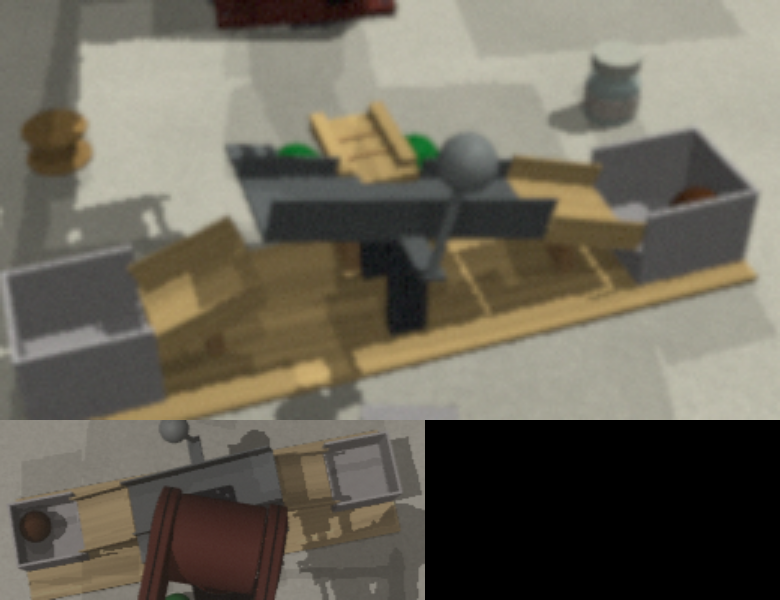

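The ball is in the left carton: (695,195) in the scene crop, (36,526) in the top crop. The gate is still tipped left and the arm is clear. I'll let it settle for a moment, then hand in.

jog_arm:
  plan:
    - {"delta_pos":[0,0,0],"dr":[0,0,0],"grip":1}
    - {"delta_pos":[0,0,0],"dr":[0,0,0],"grip":1}
    - {"delta_pos":[0,0,0],"dr":[0,0,0],"grip":1}
    - {"delta_pos":[0,0,0],"dr":[0,0,0],"grip":1}
    - {"delta_pos":[0,0,0],"dr":[0,0,0],"grip":1}
    - {"delta_pos":[0,0,0],"dr":[0,0,0],"grip":1}
    - {"delta_pos":[0,0,0],"dr":[0,0,0],"grip":1}
    - {"delta_pos":[0,0,0],"dr":[0,0,0],"grip":1}

```text
time_s: 11.52
tool_pos: [0.45, -0.004, 0.2295]
tool_rot: [0.0, 0.995, 0.101, -0.0]
wrist_force: [-0.2, 0.3, 0.7]
finger_gap: 0.007
```

```bash
python3 -c "
from rig import ctrl
print(ctrl.finish_job())"
```

```text
the job is handed in; nothing more can be done
None
```

The ball is in the left carton and the job is handed in, at about 11.5 s of the 46 s allowed.

The gate started tipped right. I pressed the raised left tab down past level with the shut fingertips. A picture then showed the gate fully over to the left, before I touched the ball. I pushed the dark ball over its lip, and it rolled down the left chute by itself.

- **Last check:** both camera views, taken about 0.8 s before hand-in, showed the ball in the left carton, and the scene view showed the gate still tipped left. The arm was backed off and touching nothing.
- **Other things:** the jar and spool looked unmoved in the last picture. I did not check the gift box there, but the arm never went near it.
- **Readings that disagreed:** after the rock-over, the detected tab heights (94 and 139 mm) were 5–8 mm above the nominal 86 and 134 mm. One reading put the weight about 15 mm further left than expected. I put both down to detector error.

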